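# Third hand for a wall socket

## Task

Pick up the double wall socket from the desk, feel its mounting plate up against the cut end of the white trunking on the wooden screen, centred on the trunking's height, and press it upright and flat against the wood with a steady push of about 10 N so that a colleague can screw it on. Hold it like that for at least three seconds and finish while still holding it there; never push harder than about 25 N. Leave the carton, the flask and the screwdriver where they are.

Things in the scene. Friction and masses are not known exactly. Their poses are not given: they have to be found in the camera images.
- socket: Loose double wall socket, 0.15-0.31 kg, upright. White body 52 x 52 x 76 tall mm, centred on the origin in x, y; behind it a grey plate, x 26 to 36 (back face), y -50 to 50, z 0 to 90. Origin on the underside, below the body's centre; z up; outlets face -x, the plate's back roughly towards the screen. Grip it across y from above, about 55 mm up, to clear the plate.
- plate_edge (a point): Point on the socket: middle of the height of the plate's +y edge (the edge nearer the robot when in place), on its back face: (36, 50, 45) mm in the socket's frame. It belongs on point trunk_end.
- trunk_end (a point): On the screen's wooden face, at the foot of the trunking's end face, at its mid height, 95 mm above the desk. +x into the wood (level, pressing direction), +y along the trunking away from its end, z up. White trunking: y 0 to 130, z -20 to 20, 18 mm proud of the wood (x -18 to 0). Its end face is the plate's stop, rigid along y. Moves with the screen.
- panel (a joint): The upright wooden screen (its board is panel_c0 in the rules): 320 wide (stand y -160 to 160), 20 thick, z 15 to 135 mm. The joint value is how far it is pushed back along its +x on its rubber buffers: 0 at rest, up to 35 mm (m). It gives 1 mm per newton of push (spring 1000 N/m, no friction), so 10 N is 0.010.
- stand: Fixed stand of the screen. Its yaw of 1.85 to 2.25 makes the wooden face look to the robot's right and a little away from it. Origin on the desk under the middle of the face at rest; +x into the wood, +y along it, towards the robot. Trunking on its +y half, from y = 30 mm. Steel feet only behind the screen (x over 30).
- carton: Bystander: cardboard carton 70 x 80 x 110 tall mm, origin under its centre.
- flask: Bystander: upright black round flask, 66 mm diameter, 150 mm tall, origin under its centre.
- driver: Bystander: screwdriver lying on the desk along its x, about 200 mm long, origin under mid length, handle to -x.
There are look-alikes about, which are no part of the job. What is shaped like the socket but green, turquoise or yellow is not meant.

How it is judged (in metres and radians):
On the way, in this order (a step that is already met when the one before it is completed fails the run):
1. the socket is lifted clear of the desk in the fingers (height (world z) of socket above 0.025 m and contact force between socket and the fingers above 2 N), for 0.2 s.
2. the socket is held butted to the trunking, level with it, upright and flat on the wood with a push of 6 to 15 N, for three seconds (y of plate_edge in the frame of trunk_end between -0.003 and 0.003 m and z of plate_edge in the frame of trunk_end between -0.008 and 0.008 m and x of plate_edge in the frame of trunk_end between -0.003 and 0.003 m and angle between the x axis of socket and the x axis of trunk_end, either way round below 0.06 rad and angle between socket's own z axis and vertical below 0.07 rad and contact force between socket and panel_c0 between 6 and 15 N and contact force between socket and the fingers above 2 N and height (world z) of socket above 0.03 m and linear speed of socket below 0.02 m/s), for 3 s.
At the end, for the whole second after the job is handed in: Still in the fingers, off the desk, at rest; plate edge within 3 mm of the trunking end and 8 mm of its mid height; back within 3 mm of the wood, parallel within 0.06 rad, upright within 0.07 rad; force on the wooden screen 6 to 15 N (all of step 2); the arm keeps its last pose, push and grip.
It fails at once if the socket is rammed into the wooden screen (over 30 N) (contact force between socket and panel_c0 above 30 N).
It fails at once if the cardboard carton is disturbed (moved over 20 mm) (distance of carton from where it was at the start of the episode above 0.02 m).
It fails at once if the black flask is disturbed (moved over 20 mm) (distance of flask from where it was at the start of the episode above 0.02 m).
It fails at once if the screwdriver is disturbed (moved over 20 mm) (distance of driver from where it was at the start of the episode above 0.02 m).
It also fails if it takes over 54 s, if anything falls off the work surface, if the arm or the gripper's body presses on something with over 40 N, if the wrist force passes 120 N, or if a joint passes its speed limit or range.

## Robot

A 6-joint arm with a two-finger parallel gripper is mounted at the origin on the work surface. World frame = base frame: x ahead of the robot, y to its left, z up, the work surface at z = 0. Lengths are in mm, angles in rad, forces in N, time in s.
With the tool pointing down it reaches from about 275 to 750 mm from the base axis. Payload 10.2 kg.
Tool frame: the origin (TCP) lies between the finger pads; the fingertips stand 14 mm ahead of it and the grasp point (between the pads) lies 5 mm behind it (tip_reach is the distance from the TCP to the fingertips, in mm); z points along the fingers, y is the line along which they close (so a half turn about z gives the same grasp; the last joint's range is limited). The gripper opens to 85 mm and grips with 20 to 120 N. Pads are 22 mm wide; open, the fingers measure 114 mm over their backs; the gripper's body (76 mm by 85 mm) begins 54 mm behind the grasp point. The pads swing forward as they close: fully open they stand 13 mm farther back than shut.
Start: joints at [1.023, 0.313, 1.498, -0, 1.331, -0.223], TCP at [167.55, 497.552, 212.794] pointing down, gripper open.
Joint ranges: [-2.94, 2.94], [-0.97, 2.17], [0.19, 2.56], [-1.23, 4.37], [0.02, 3.11], [-2.88, 2.88]. Speed limits (rad/s): [2.39, 2.39, 3.01, 3.14, 3.14, 3.14].

## Interface

Orientations are given as a unit quaternion [w, x, y, z].
In Python, from rig import * gives the robot as it stands.
- The arm moves only by the tool arm_command, never from a script. Its argument "steps" is a list that holds one entry, the list of rows, each a list of 7 numbers: the opening, from 0 (shut) to 1 (fully open), then the shift along the tool's x, y, z each as a share of 0.05 m, from -1 to 1, then the turn, a rotation vector about the tool's x, y, z each as a share of 0.15 rad, from -1 to 1. A call has 1 to 8 rows; each row shifts and turns the commanded pose from where the row before left it, along the tool's axes as they then stand; what a row does not reach is not made up. A row lasts 1/8 s, in which the tool goes at most 62.5 mm and 10.7 degrees, less where a joint would pass 70% of its speed; a pose out of reach is approached as far as the arm can. A call with a number of a shift or a turn outside -1 to 1 is refused whole. A call with a gripper value outside its range is refused whole. The fingers move at their own pace and stop on an object; "squeeze" is the grip in N (left out, the last holds). Time passes only in rows, so rows that do not move let the fingers close. It gives the time, the measured TCP pose, the force, the opening and the grip force at its end, in the units of the state.
- sense(): the state, without advancing time (a new reading comes with each control period).
- capture(name): name is "scene" or "top" or "wrist"; returns the picture (480x640x3 uint8, red, green, blue); there is no depth.
- get_calibration(name): a dict with "intrinsics" (3x3 intrinsics, pixels), "rvec" (rotation vector, rad) and "tvec" (3), from world to camera coordinates, as OpenCV has them; the wrist camera has in their place "T_tool_cam" (4x4, takes a point from camera to tool coordinates, whose origin is the TCP and whose axes are the flange's). Camera axes: x right, y down, z forward; pixel columns grow to the right and rows downward; lengths in mm; the calibration is good to about 2 mm. A picture is of the moment at which its call begins: read the wrist's pose just before it. get_calibration takes no time and is no camera call.
- finish_job(): hands the job in; it is judged then, once.
The state is a dict: "time_s": time; "joints": joint angles; "dq": joint speeds; "tau": joint torques, N m; "eef_pos": TCP position; "ee_rot": TCP orientation; "force": force on the tool from outside, world axes, zero at the start; "wrist_torque": the same for the moment, N m; "grip_width": opening from 0.0 (shut) to 1.0 (fully open); "grip_force": force on a finger pad.
Only numpy, scipy, OpenCV 4.12 (cv2) and the standard library are available. Lean on these libraries where they do the work, as an engineer would, in place of code of your own. Each camera call takes 0.05 s, during which the arm holds its last target. There are 200 camera calls.

## Working session

There is one attempt and no reset: what is moved stays moved. The work goes in short steps, Python scripts to look and compute and a tool call to move; the robot and the scene stay as the last step left them, time stands still between calls to the robot, and variables do not carry over. Pictures are saved under pics/ and viewed, at most 10 in all, crops included, and the job is handed in when it is done.

Besides the shell and the picture viewer there is one more tool, called as a command line: name --argument value ..., lists and objects as JSON in quotes. arm_command: Moves the arm, as the interface text tells. Its arguments: {"type":"object","properties":{"steps":{"type":"array"},"squeeze":{"type":"number"}},"required":["steps"]}

```bash
mkdir -p pics; cat > h.py <<'E'
from rig import *
import numpy as np, cv2
from scipy.spatial.transform import Rotation as R
def cam(name):
    c=get_calibration(name); return np.array(c["intrinsics"]),np.array(c["rvec"],float),np.array(c["tvec"],float)
def proj(name,P):
    K,r,t=cam(name); return cv2.projectPoints(np.array(P,float).reshape(-1,3),r,t,K,None)[0].reshape(-1,2)
def ray(name,uv):
    K,r,t=cam(name); M=cv2.Rodrigues(r)[0]; d=M.T@np.linalg.inv(K)@np.array([uv[0],uv[1],1.]); return (-M.T@t.reshape(3)),d/np.linalg.norm(d)
def atz(name,uv,z):
    o,d=ray(name,uv); return o+d*(z-o[2])/d[2]
def tri(a,b,n1="scene",n2="top"):
    o1,d1=ray(n1,a);o2,d2=ray(n2,b)
    s=np.linalg.lstsq(np.c_[d1,-d2],o2-o1,rcond=None)[0]
    p,q=o1+d1*s[0],o2+d2*s[1]; return (p+q)/2,np.linalg.norm(p-q)
def save(n,im): cv2.imwrite("pics/"+n+".png",im[:,:,::-1])
E
python3 - <<'E'
from h import *
s=sense();print(s)
for n in("scene","top"):
    save(n+"0",capture(n)); print(n,ray(n,(320,240)),get_calibration(n)["intrinsics"])
print(get_calibration("wrist"))
E
```

```text
{'time_s': 0.0, 'joints': array([ 1.02259565e+00,  3.13470620e-01,  1.49848707e+00, -3.48623622e-05,
        1.33100326e+00, -2.23387122e-01]), 'dq': array([ 0.00029435, -0.0007916 , -0.00018166, -0.00030358, -0.00030872,
        0.00178466]), 'tau': array([-1.09785229e-03, -4.12277913e+01, -2.59739542e+01, -3.10818350e-04,
        4.12522088e-03, -2.53223345e-05]), 'eef_pos': array([167.39663276, 497.2780605 , 212.20573337]), 'ee_rot': array([-2.41755315e-04,  1.61689646e-01,  9.86841421e-01, -6.40231757e-04]), 'force': array([-0.35506114,  0.42342988, -0.45182306]), 'wrist_torque': array([-0.03653779, -0.04321255,  0.09405834]), 'grip_force': 0.0, 'grip_width': 1.0000239629372085}
scene (array([1313.0769389 , -148.88921472,  596.54162271]), array([-0.83363359,  0.01097148, -0.55220889])) [[514.23064975   0.         318.74705379]
 [  0.         514.23064975 238.9428238 ]
 [  0.           0.           1.        ]]
top (array([ 423.89265612, -122.71702784, 1135.65620594]), array([ 0.12345684,  0.00490602, -0.99233782])) [[510.39841817   0.         317.75055517]
 [  0.         510.39841817 245.05476917]
 [  0.           0.           1.        ]]
{'intrinsics': array([[348.11483325,   0.        , 316.66222809],
       [  0.        , 348.11483325, 246.18456982],
       [  0.        ,   0.        ,   1.        ]]), 'T_tool_cam': array([[-7.73583352e-04, -9.59204041e-01, -2.82713653e-01,
         7.26860019e+01],
       [ 9.99999304e-01, -9.93794845e-04,  6.35516589e-04,
         6.90160448e-02],
       [-8.90549452e-04, -2.82712965e-01,  9.59204142e-01,
        -1.61181967e+02],
       [ 0.00000000e+00,  0.00000000e+00,  0.00000000e+00,
         1.00000000e+00]])}
```

View pics/scene0.png

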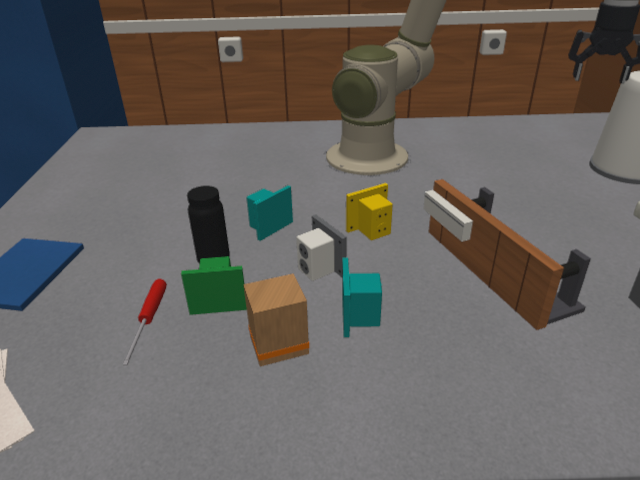

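View pics/top0.png

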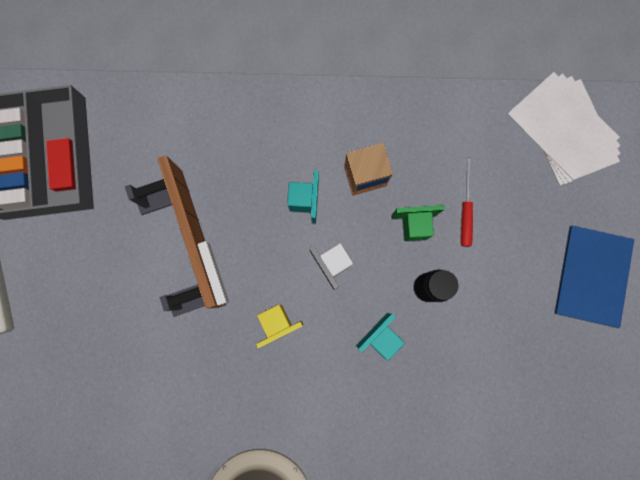

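The white one with the grey plate is the socket: scene (316,253), top (336,260). Look-alikes:
- yellow: scene (370,212)
- turquoise: scene (270,212) and (362,298)
- green: scene (215,288)
- white outlets on the back wall: scene (230,49) and (492,41)

The screen is at scene (490,250), top (195,235). Next, one close crop.

```bash
python3 - <<'E'
import cv2,numpy as np
s=cv2.imread("pics/scene0.png");t=cv2.imread("pics/top0.png")
def c(im,u,v,w,h,k): return cv2.resize(im[v:v+h,u:u+w],None,fx=k,fy=k,interpolation=cv2.INTER_CUBIC)
# each 400x300
a=np.r_[np.c_[c(s,280,210,80,75,4)[:300,:320],c(s,410,170,160,100,3)[:300,:480]],np.c_[c(t,300,235,64,60,5)[:300,:320],c(t,120,150,160,160,2)[:300,:320],np.zeros((300,160,3),np.uint8)]]
print(a.shape);cv2.imwrite("pics/crop0.png",a)
E
```

```text
Traceback (most recent call last):
ValueError: all the input array dimensions except for the concatenation axis must match exactly, but along dimension 1, the array at index 0 has size 320 and the array at index 1 has size 480
```

```bash
python3 - <<'E'
import cv2,numpy as np
s=cv2.imread("pics/scene0.png");t=cv2.imread("pics/top0.png")
def c(im,u,v,w,h,k): return cv2.resize(im[v:v+h,u:u+w],None,fx=k,fy=k,interpolation=cv2.INTER_CUBIC)
a=np.vstack([np.hstack([c(s,280,210,80,75,4),c(s,410,170,160,100,3)]),np.hstack([c(t,300,235,64,60,5),c(t,150,230,160,100,3)])])
print(a.shape);cv2.imwrite("pics/crop0.png",a)
E
```

```text
(600, 800, 3)
```

View pics/crop0.png

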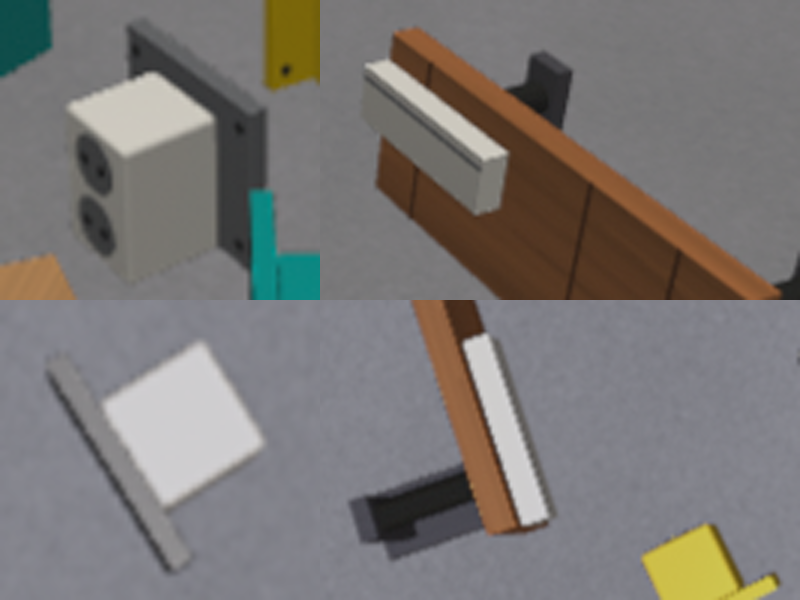

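The crop confirms the white body with two dark outlets facing -x and the grey plate behind it. The trunking's end face is at about crop (490,180), scene ≈(466,230). Now a model fit from the corners.

```bash
cat > fit.py <<'E'
from h import *
from scipy.optimize import least_squares
def px(x,y,k,ou,ov,cx=0,cy=0): return ((x-cx+.5)/k-.5+ou,(y-cy+.5)/k-.5+ov)
S=lambda x,y:("scene",px(x,y,4,280,210)); T=lambda x,y:("top",px(x,y,5,300,235,0,300))
S2=lambda x,y:("scene",px(x,y,3,410,170,320)); T2=lambda x,y:("top",px(x,y,3,150,230,320,300))
soc=[((-26,-26,76),S(127,156)),((-26,26,76),S(67,107)),((26,26,76),S(155,73)),((26,-26,76),S(214,118)),((-26,-26,0),S(131,283)),((36,-50,90),S(265,110)),((36,50,90),S(145,18)),((26,50,90),S(128,28)),
((-26,26,76),T(265,443)),((-26,-26,76),T(203,341)),((26,-26,76),T(105,405)),((26,26,76),T(168,507)),((36,-50,90),T(48,358)),((26,-50,90),T(68,353)),((26,50,90),T(190,560)),((36,50,90),T(172,572))]
tr=[((-18,0,-20),S2(475,212)),((0,0,-20),S2(499,207)),((-18,0,20),S2(480,162)),((0,0,20),S2(508,153)),((-18,130,20),S2(364,68)),((0,130,20),S2(388,60)),((0,130,-80),S2(377,186)),
((0,0,20),T2(463,343)),((-18,0,20),T2(490,335)),((-18,130,20),T2(548,517))]
def fit(pts,x0):
    def f(p):
        M=R.from_euler('z',p[3]).as_matrix()
        return np.concatenate([(proj(n,M@np.array(q,float)+p[:3])-uv).ravel() for q,(n,uv) in pts])
    r=least_squares(f,x0,loss='soft_l1'); return r.x,f(r.x).reshape(-1,2)
if __name__=="__main__":
    p,e=fit(soc,[400,-100,0,2.1]);print(p.round(3),e.round(1).tolist())
    q,e=fit(tr,[400,200,95,1.9]);print(q.round(3),e.round(1).tolist())
    print(tri(soc[0][1][1],soc[9][1][1]),tri(tr[2][1][1],tr[8][1][1]))
    for n,a,b,z in(("carton",("top",(368,160)),None,110),("flask",("top",(442,284)),None,150)):print(n,atz(*a,z))
E
python3 fit.py
```

```text
[ 515.867 -150.02    -2.071  -10.428] [[-1.8, 0.2], [-2.0, -0.4], [-0.8, -0.6], [0.1, 0.4], [-1.6, 1.8], [-0.5, 0.1], [-1.1, 0.1], [-1.2, -0.8], [-0.4, 0.5], [-0.9, -0.3], [-2.6, -0.4], [-2.3, 0.6], [-1.4, 1.0], [-1.2, -0.5], [-0.5, -0.3], [-1.1, -0.2]]Traceback (most recent call last):
  File "fit.py", line 17, in <module>
    q,e=fit(tr,[400,200,95,1.9]);print(q.round(3),e.round(1).tolist())
        ~~~^^^^^^^^^^^^^^^^^^^^^
  File "fit.py", line 14, in fit
    r=least_squares(f,x0,loss='soft_l1'); return r.x,f(r.x).reshape(-1,2)
    return func(*args, **kwargs)
    result = trf(vector_fun.fun, vector_fun.jac, x0, f0, J0, lb, ub, ftol, xtol,
                 gtol, max_nfev, x_scale, loss_function, tr_solver,
                 tr_options.copy(), verbose, callback=callback_wrapped)
    return trf_no_bounds(
        fun, jac, x0, f0, J0, ftol, xtol, gtol, max_nfev, x_scale,
        loss_function, tr_solver, tr_options, verbose, callback=callback)
    J = jac(x)
    self._update_jac()
    ~~~~~~~~~~~~~~~~^^
    self.J = self.jac_wrapped(xp_copy(self.x), f0=self.f)
             ~~~~~~~~~~
[... 751 characters left out ...]
least_1d(self.fun(x))
                         ~~~~~~~~^^^
    return self.f(x, *self.args, **self.kwargs)
           ~~~~~~^^^^^^^^^^^^^^^^^^^^^^^^^^^^^^
  File "fit.py", line 13, in f
    return np.concatenate([(proj(n,M@np.array(q,float)+p[:3])-uv).ravel() for q,(n,uv) in pts])
                            ~~~~^^^^^^^^^^^^^^^^^^^^^^^^^^^^^
  File "h.py", line 7, in proj
    K,r,t=cam(name); return cv2.projectPoints(np.array(P,float).reshape(-1,3),r,t,K,None)[0].reshape(-1,2)
          ~~~^^^^^^
  File "h.py", line 5, in cam
    c=get_calibration(name); return np.array(c["intrinsics"]),np.array(c["rvec"],float),np.array(c["tvec"],float)
ValueError: time passes only in moves, steps and waits
```

```bash
sed -i 's/^def cam(name):/import functools\n@functools.lru_cache\ndef cam(name):/' h.py; sed -i "s/loss='soft_l1'/loss='soft_l1',x_scale=[10,10,10,.1]/" fit.py; python3 fit.py
```

```text
[ 515.867 -150.02    -2.071    2.138] [[-1.8, 0.2], [-2.0, -0.4], [-0.8, -0.6], [0.1, 0.4], [-1.6, 1.8], [-0.5, 0.1], [-1.1, 0.1], [-1.2, -0.8], [-0.4, 0.5], [-0.9, -0.3], [-2.6, -0.4], [-2.3, 0.6], [-1.4, 1.0], [-1.2, -0.5], [-0.5, -0.3], [-1.1, -0.2]]
[536.978 132.624  93.565   1.929] [[-1.0, 1.4], [-0.6, 0.9], [0.3, -0.7], [-0.5, 0.1], [-0.1, -1.1], [-0.2, -0.2], [-1.4, 0.4], [-1.4, -0.2], [-1.9, -0.4], [-1.6, 0.1]]
(array([ 551.16391598, -157.30875727,   73.9456236 ]), np.float64(5.196807815158931)) (array([543.10969081, 113.82204499, 111.74956945]), np.float64(3.1652671584117864))
carton [ 720.04618281 -212.31528296  110.        ]
flask [ 467.12823044 -354.67044336  150.        ]
```

```bash
cat >> h.py <<'E'
def pose():
    s=sense();q=s["ee_rot"];return np.array(s["eef_pos"]),R.from_quat([q[1],q[2],q[3],q[0]]),s
def go(target,yaw):
    """shares: translate first in present axes, then turn"""
    p,r,s=pose(); d=r.inv().apply(np.array(target,float)-p)/50
    G=R.from_matrix(np.c_[[np.cos(yaw),np.sin(yaw),0],[np.sin(yaw),-np.cos(yaw),0],[0,0,-1]])
    t=(r.inv()*G).as_rotvec()/.15
    print("t",round(s["time_s"],2),"pos",p.round(1),"F",np.round(s["force"],1),"shift",d.round(3),"turn",t.round(3),"rows",np.abs(d).max().round(1))
E
python3 -c "
from h import *
go([516,-150,200],2.138)"
```

```text
t 0.1 pos [167.4 497.3 212.3] F [ 0.2 -0.3  0.4] shift [-10.739 -10.045   0.255] turn [-8.000e-03  1.000e-03  4.525e+00] rows 10.7
```

arm_command --steps '[[[1,-0.826,-0.773,0.02,0,0,0],[1,-0.826,-0.773,0.02,0,0,0],[1,-0.826,-0.773,0.02,0,0,0],[1,-0.826,-0.773,0.02,0,0,0],[1,-0.826,-0.773,0.02,0,0,0],[1,-0.826,-0.773,0.02,0,0,0],[1,-0.826,-0.773,0.02,0,0,0],[1,-0.826,-0.773,0.02,0,0,0]]]'

```text
time_s: 1.1
eef_pos: [382.5, 97.3, 204.8]
ee_rot: [0.0, 0.162, 0.987, 0.0]
force: [0.2, 1.2, -0.3]
grip_width: 1.001
grip_force: 0.0
```

arm_command --steps '[[[1,-0.826,-0.773,0.02,0,0,0],[1,-0.826,-0.773,0.02,0,0,0],[1,-0.826,-0.773,0.02,0,0,0],[1,-0.826,-0.773,0.02,0,0,0],[1,-0.826,-0.773,0.02,0,0,0],[1,0,0,0,0,0,0.905],[1,0,0,0,0,0,0.905],[1,0,0,0,0,0,0.905]]]'

```text
time_s: 2.1
eef_pos: [515.9, -150.0, 199.3]
ee_rot: [-0.001, 0.36, 0.933, 0.0]
force: [0.4, 0.6, -0.5]
grip_width: 1.004
grip_force: 0.0
```

arm_command --steps '[[[1,0,0,0,0,0,0.905],[1,0,0,0,0,0,0.905],[1,0,0,0,0,0,0]]]'

```text
time_s: 2.48
eef_pos: [515.9, -149.9, 199.5]
ee_rot: [-0.0, 0.48, 0.877, -0.0]
force: [-0.3, -0.3, 0.0]
grip_width: 0.999
grip_force: 0.0
```

```bash
python3 - <<'E'
from h import *
go([516,-150,200],2.138)
p,r,s=pose(); im=capture("wrist"); save("wrist1",im)
np.savez("w1.npz",p=p,q=r.as_quat())
E
```

```text
t 2.48 pos [ 515.9 -149.9  199.5] F [-0.3 -0.3  0. ] shift [-0.003  0.    -0.01 ] turn [-0.002 -0.004  0.009] rows 0.0
```

View pics/wrist1.png

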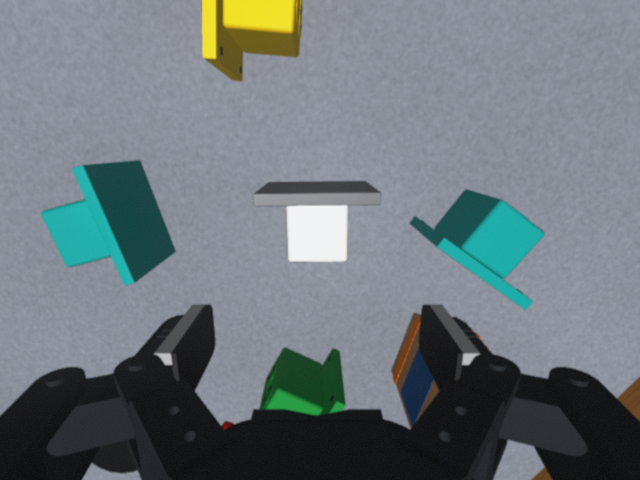

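The socket sits square in the wrist view: body top corners at (288,206), (347,206), (347,261), (289,261), and plate top from (254,199) to (380,198). The yaw agrees; next I compute its offset.

```bash
cat >> h.py <<'E'
def wray(p,r,uv):
    c=get_calibration("wrist");K=np.array(c["intrinsics"]);T=np.array(c["T_tool_cam"])
    d=T[:3,:3]@np.linalg.inv(K)@np.array([uv[0],uv[1],1.]); return p+r.apply(T[:3,3]),r.apply(d)
def watz(p,r,uv,z):
    o,d=wray(p,r,uv);return o+d*(z-o[2])/d[2]
E
python3 - <<'E'
from h import *
f=np.load("w1.npz");p=f["p"];r=R.from_quat(f["q"])
B=np.array([watz(p,r,u,76) for u in((288,206),(347.5,206),(347.5,261.5),(289,261.5))])
P=np.array([watz(p,r,u,90) for u in((254,205),(381,204.5),(381,193.5),(255,194))])
print(r.inv().apply(B-p).round(1).tolist());print(r.inv().apply(P-p).round(1).tolist())
print(B.mean(0))
# two-view height: wrist corner (288,206)= socket(26,-26?) vs top corner
import fit
for uv in((288,206),(347.5,206),(347.5,261.5),(289,261.5)):
    o1,d1=wray(p,r,uv); 
    for name,t in [(n,t) for q,t in fit.soc[8:12] for n in [q]]:
        o2,d2=ray(*t);s=np.linalg.lstsq(np.c_[d1,-d2],o2-o1,rcond=None)[0];a=o1+d1*s[0];b=o2+d2*s[1]
        if np.linalg.norm(a-b)<8:print(name,((a+b)/2).round(1),np.linalg.norm(a-b).round(1))
E
```

```text
[[23.4, -23.9, 123.5], [23.3, 25.1, 123.5], [-25.0, 26.3, 123.5], [-24.9, -24.2, 123.5]]
[[26.6, -49.4, 109.5], [26.9, 50.1, 109.5], [35.5, 49.6, 109.5], [35.2, -48.1, 109.5]]
[ 516.9687294  -150.06346891   76.        ]
(26, 26, 76) [ 483.1 -147.4   52.1] 1.2
(-26, -26, 76) [ 630.2 -180.4 -565.4] 6.0
(26, -26, 76) [ 525.3 -118.6   64.2] 2.9
(-26, -26, 76) [ 552.9 -159.5   66.9] 2.3
(26, -26, 76) [ 508.9 -119.5  234.9] 1.8
(-26, 26, 76) [ 509.8 -187.1   66.5] 0.4
```

arm_command --steps '[[[1,0,0.014,0.9,0,0,0],[1,0,0,0.9,0,0,0],[1,0,0,0.7,0,0,0],[1,0,0,0.49,0,0,0],[1,0,0,0,0,0,0]]]'

```text
time_s: 3.15
eef_pos: [515.7, -149.1, 48.9]
ee_rot: [-0.002, 0.48, 0.877, -0.0]
force: [-0.1, 0.2, -0.2]
grip_width: 0.998
grip_force: 0.0
```

arm_command --steps '[[[0.4,0,0,0,0,0,0],[0,0,0,0,0,0,0],[0,0,0,0,0,0,0],[0,0,0,0,0,0,0],[0,0,0,0,0,0,0],[0,0,0,0,0,0,0],[0,0,0,0,0,0,0]]]' --squeeze 80

```text
time_s: 4.03
eef_pos: [517.2, -150.0, 52.3]
ee_rot: [0.001, 0.481, 0.877, -0.0]
force: [-3.1, 0.7, 11.2]
grip_width: 0.559
grip_force: 80.5
```

arm_command --steps '[[[0,0,0,-0.2,0,0,0],[0,0,0,-0.6,0,0,0],[0,0,0,-0.8,0,0,0],[0,0,0,-0.8,0,0,0],[0,0,0,-0.6,0,0,0],[0,0,0,0,0,0,0],[0,0,0,0,0,0,0]]]'

```text
time_s: 4.9
eef_pos: [516.1, -149.3, 199.1]
ee_rot: [-0.001, 0.481, 0.877, -0.0]
force: [0.3, 0.2, -4.1]
grip_width: 0.564
grip_force: 82.8
```

```bash
python3 - <<'E'
from h import *
go([516,-150,200],2.138)
p,r,s=pose(); im=capture("wrist"); save("wrist2",cv2.resize(im[150:450,120:520],None,fx=2,fy=2,interpolation=cv2.INTER_CUBIC))
print(s["grip_width"],s["grip_force"],s["wrist_torque"])
E
```

```text
t 4.9 pos [ 516.1 -149.3  199.1] F [ 0.3  0.2 -4.1] shift [-0.011 -0.009 -0.018] turn [-0.006 -0.011  0.001] rows 0.0
0.5643368224517304 82.82583933323622 [-0.05148192  0.02726292  0.02697362]
```

View pics/wrist2.png

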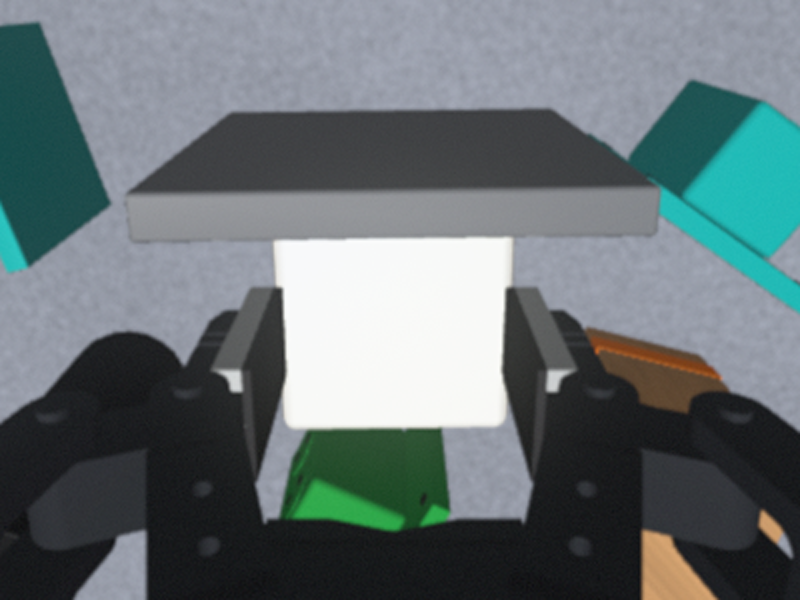

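Picked up and held square: the plate front edge runs (133,241)–(657,235) in the crop, and the bottom back edge (231,113)–(553,109). Now I solve for its pose in the tool.

```bash
cat > pnp.py <<'E'
from h import *
obj=np.array([(26,50,90),(36,50,90),(36,-50,90),(26,-50,90),(36,50,0),(36,-50,0),(-26,26,76),(-26,-26,76)],float)
uv=np.array([(133,241),(130,193),(657,187),(657,235),(231,113),(553,109),(284,429),(506,428)],float)
uv=(uv+.5)/2-.5+[120,150]
c=get_calibration("wrist");K=np.array(c["intrinsics"]);T=np.array(c["T_tool_cam"])
ok,rv,tv=cv2.solvePnP(obj,uv,K,None)
pr=cv2.projectPoints(obj,rv,tv,K,None)[0].reshape(-1,2);print((pr-uv).round(1).tolist())
M=np.eye(4);M[:3,:3]=cv2.Rodrigues(rv)[0];M[:3,3]=tv.ravel();A=T@M
nom=np.diag([1.,-1,-1]);print("origin in tool",A[:3,3].round(1),"tilt from nominal",R.from_matrix(A[:3,:3]@nom.T).as_rotvec().round(3))
print("edge in tool",(A@[36,50,45,1]).round(1))
E
python3 pnp.py
```

```text
[[0.7, 0.3], [-0.8, -0.7], [0.9, -0.3], [-1.6, 0.6], [0.5, -0.5], [-0.6, -0.0], [0.0, 0.6], [0.8, -0.1]]
origin in tool [-0.2 -0.6 54.8] tilt from nominal [ 0.005 -0.004 -0.008]
edge in tool [ 35.6 -50.6   9.7   1. ]
```

```bash
python3 - <<'E'
from h import *
go([638,78.5,190],1.929)
E
```

```text
t 4.95 pos [ 516.  -149.3  198.8] F [ 0.4  0.1 -2.8] shift [2.53  4.506 0.177] turn [-0.01  -0.014  1.394] rows 4.5
```

arm_command --steps '[[[0,0.361,0.644,0.025,0,0,0],[0,0.361,0.644,0.025,0,0,0],[0,0.361,0.644,0.025,0,0,0],[0,0.361,0.644,0.025,0,0,0],[0,0.361,0.644,0.025,0,0,0],[0,0.361,0.644,0.025,0,0,0],[0,0.361,0.644,0.025,0,0,0]]]'

```text
time_s: 5.82
eef_pos: [638.8, 79.2, 189.8]
ee_rot: [-0.001, 0.481, 0.877, -0.001]
force: [-0.2, -0.1, -2.1]
grip_width: 0.558
grip_force: 82.9
```

arm_command --steps '[[[0,0,0,0,0,0,0.46],[0,0,0,0,0,0,0.46],[0,0,0,0,0,0,0.47],[0,0,0,0,0,0,0],[0,0,0,0,0,0,0]]]'

```text
time_s: 6.45
eef_pos: [638.6, 78.1, 190.8]
ee_rot: [-0.001, 0.569, 0.822, -0.0]
force: [0.3, -1.4, -2.1]
grip_width: 0.557
grip_force: 83.1
```

```bash
python3 - <<'E'
from h import *
go([638,78.5,190],1.929)
p,r,s=pose(); im=capture("wrist"); save("wrist3",im)
np.savez("w3.npz",p=p,q=r.as_quat())
E
```

```text
t 6.45 pos [638.6  78.1 190.8] F [ 0.3 -1.4 -2.1] shift [ 0.013 -0.009  0.016] turn [-0.007 -0.004  0.012] rows 0.0
```

View pics/wrist3.png

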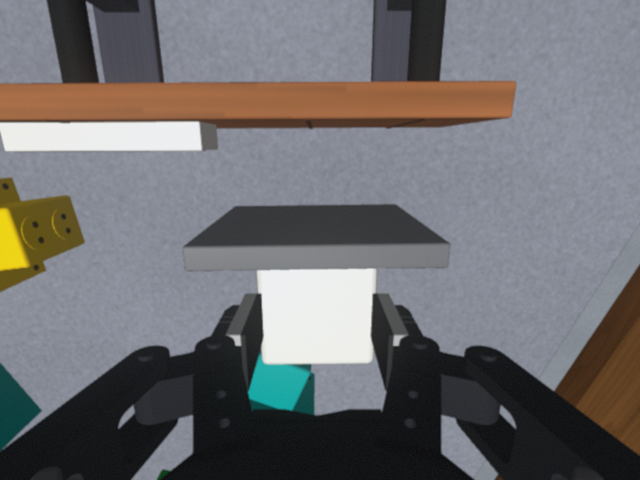

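```bash
python3 - <<'E'
from h import *
f=np.load("w3.npz");p=f["p"];r=R.from_quat(f["q"])
for n,uv,z in(("faceL",(2,121.5),135),("faceM",(300,119.5),135),("faceR",(512,117.5),135),("endFT",(203,150.5),115),("endBT",(200.5,122.5),115),("endFB",(217.5,150),75),("frontL",(5,152),115)):
    q=watz(p,r,uv,z);print(n,q.round(1),"tool",r.inv().apply(q-p).round(1))
E
```

```text
faceL [435.   92.5 135. ] tool [  85.2 -185.4   56. ]
faceM [598.6 155.1 135. ] tool [ 86.1 -10.3  55.8]
faceR [714.6 199.8 135. ] tool [ 87.2 114.   55.7]
endFT [544.2 115.5 115. ] tool [ 68.3 -75.1  75.9]
endBT [538.1 131.8 115. ] tool [ 85.7 -75.1  75.9]
endFB [543.  114.7  75. ] tool [ 68.  -76.5 115.9]
frontL [422.6  68.9 115. ] tool [  67.5 -205.3   76. ]
```

Relative to the held plate, the wood is about 50 mm ahead and the trunking end about 25 mm away. The angles match within 0.003 rad. Lower, then approach to about 6 mm from the wood and 8 mm from the end.

arm_command --steps '[[[0,0,0,0.6,0,0,0],[0,0,0,0.6,0,0,0],[0,0,0,0.55,0,0,0],[0,0.3,-0.1,0,0,0,0],[0,0.3,-0.1,0,0,0,0],[0,0.29,-0.14,0,0,0,0],[0,0,0,0,0,0,0],[0,0,0,0,0,0,0]]]'

```text
time_s: 7.5
eef_pos: [607.6, 113.7, 104.6]
ee_rot: [0.0, 0.57, 0.822, 0.0]
force: [-0.9, -0.2, -2.5]
grip_width: 0.558
grip_force: 83.2
```

```bash
python3 - <<'E'
from h import *
p0=np.load("w3.npz");r0=R.from_quat(p0["q"])
go([638,78.5,103],1.929)
p,r,s=pose(); print("moved in tool",r0.inv().apply(p-p0["p"]).round(1),"F tool",r.inv().apply(s["force"]).round(1))
im=capture("wrist"); save("wrist4",cv2.resize(im[20:320,100:500],None,fx=2,fy=2,interpolation=cv2.INTER_CUBIC))
np.savez("w4.npz",p=p,q=r.as_quat())
E
```

```text
t 7.5 pos [607.6 113.7 104.6] F [-0.9 -0.2 -2.5] shift [-0.872  0.322  0.032] turn [0.006 0.004 0.004] rows 0.9
moved in tool [ 44.2 -16.4  86.2] F tool [ 0.2 -0.9  2.5]
```

View pics/wrist4.png

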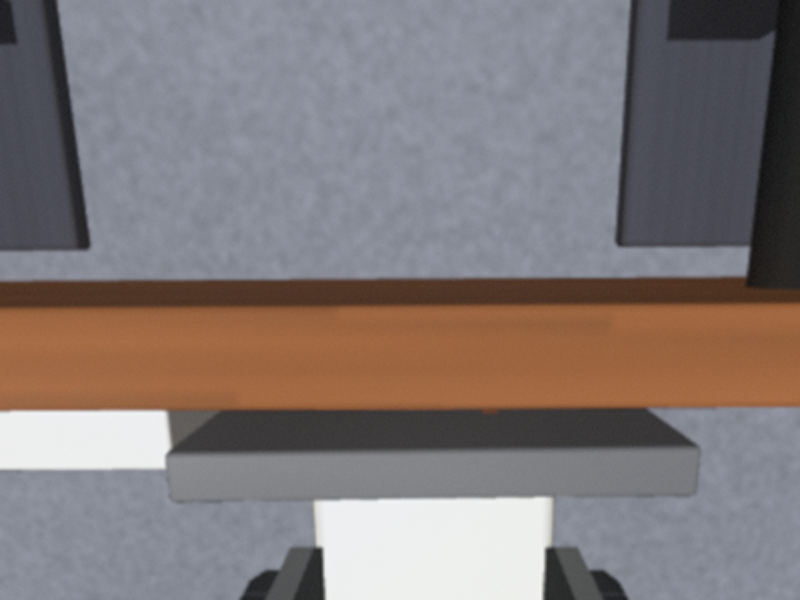

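The plate is parallel to the board: edges (170,453)–(697,447) against (0,410)–(800,407). A clear gap to the trunking remains. Feel along -y.

arm_command --steps '[[[0,0,-0.06,0,0,0,0],[0,0,-0.06,0,0,0,0],[0,0,0,0,0,0,0]]]'

```text
time_s: 7.92
eef_pos: [601.5, 111.5, 104.0]
ee_rot: [-0.0, 0.57, 0.822, -0.0]
force: [-0.4, 0.2, -2.0]
grip_width: 0.554
grip_force: 83.2
```

arm_command --steps '[[[0,0,-0.02,0,0,0,0],[0,0,0,0,0,0,0]]]'

```text
time_s: 8.18
eef_pos: [600.7, 111.3, 104.0]
ee_rot: [0.0, 0.57, 0.822, 0.0]
force: [0.6, 0.9, -2.1]
grip_width: 0.56
grip_force: 83.2
```

arm_command --steps '[[[0,0,-0.02,0,0,0,0],[0,0,0,0,0,0,0]]]'

```text
time_s: 8.43
eef_pos: [599.8, 111.0, 104.1]
ee_rot: [-0.0, 0.57, 0.822, 0.0]
force: [0.0, -0.0, -1.7]
grip_width: 0.558
grip_force: 83.2
```

```bash
cat > m.py <<'E'
from h import *
p0=np.load("w3.npz");r0=R.from_quat(p0["q"])
p,r,s=pose(); print(s["time_s"],"moved",r0.inv().apply(p-p0["p"]).round(1),"F tool",r0.inv().apply(s["force"]).round(1),"tq",r0.inv().apply(s["wrist_torque"]).round(2),"rot",(r0.inv()*r).as_rotvec().round(4))
E
python3 m.py
```

```text
8.425 moved [ 44.4 -24.7  86.8] F tool [-0.   0.   1.7] tq [ 0.04  0.   -0.01] rot [-0.0011 -0.0005  0.0013]
```

Contact is expected within about 1–2 mm.

arm_command --steps '[[[0,0,-0.02,0,0,0,0],[0,0,0,0,0,0,0]]]'

```text
time_s: 8.68
eef_pos: [599.3, 110.8, 104.3]
ee_rot: [0.001, 0.57, 0.822, 0.001]
force: [3.1, 1.6, -3.3]
grip_width: 0.56
grip_force: 83.3
```

arm_command --steps '[[[0,0,-0.02,0,0,0,0],[0,0,0,0,0,0,0]]]'

```text
time_s: 8.93
eef_pos: [599.1, 110.5, 104.5]
ee_rot: [0.001, 0.57, 0.822, 0.001]
force: [7.3, 3.1, -3.5]
grip_width: 0.56
grip_force: 83.2
```

```bash
python3 m.py
```

```text
8.925 moved [ 44.3 -25.4  86.3] F tool [0.3 8.  3.4] tq [-1.55 -0.03  0.21] rot [-0.0048 -0.0011  0.0018]
```

Butted: about 8 N along the trunking. Ease to about 4 N, then feel for the wood along +x.

arm_command --steps '[[[0,0.03,0.014,0,0,0,0],[0,0.03,0,0,0,0,0],[0,0.03,0,0,0,0,0],[0,0.02,0,0,0,0,0],[0,0.02,0,0,0,0,0],[0,0,0,0,0,0,0]]]'

```text
time_s: 9.68
eef_pos: [597.2, 116.3, 104.6]
ee_rot: [0.001, 0.57, 0.822, 0.001]
force: [6.2, -0.1, -1.7]
grip_width: 0.56
grip_force: 83.3
```

```bash
python3 m.py
```

```text
9.675 moved [ 50.4 -25.2  86.3] F tool [-2.3  5.8  1.7] tq [-1.07 -0.56  0.1 ] rot [-0.0034 -0.002   0.0012]
```

arm_command --steps '[[[0,0.04,0,0,0,0,0],[0,0.04,0,0,0,0,0],[0,0.04,0,0,0,0,0],[0,0.04,0,0,0,0,0],[0,0,0,0,0,0,0],[0,0,0,0,0,0,0]]]'

```text
time_s: 10.42
eef_pos: [594.7, 122.7, 104.5]
ee_rot: [0.002, 0.57, 0.822, -0.0]
force: [6.6, -5.7, -2.6]
grip_width: 0.564
grip_force: 83.0
```

```bash
python3 m.py
```

```text
10.425 moved [ 57.2 -25.3  86.3] F tool [-7.7  4.2  2.6] tq [-1.   -1.41  0.15] rot [-0.0032 -0.0037  0.0017]
```

arm_command --steps '[[[0,0.03,0,0,0,0,0],[0,0.03,0,0,0,0,0],[0,0.01,0,0,0,0,0],[0,0,0,0,0,0,0],[0,0,0,0,0,0,0]]]'

```text
time_s: 11.05
eef_pos: [593.6, 125.4, 104.5]
ee_rot: [0.002, 0.57, 0.822, -0.0]
force: [7.1, -8.9, -3.0]
grip_width: 0.561
grip_force: 82.9
```

```bash
python3 - <<'E'
import m
from h import *
a=capture("wrist")[20:320,100:500];b=capture("scene")[130:330,370:600]
save("fin",np.hstack([cv2.resize(a,(400,300)),cv2.resize(b,(345,300),interpolation=cv2.INTER_CUBIC)]))
E
```

```text
11.05 moved [ 60.1 -25.3  86.3] F tool [-10.9   3.5   3. ] tq [-0.93 -1.84  0.17] rot [-0.0032 -0.0047  0.002 ]
```

View pics/fin.png

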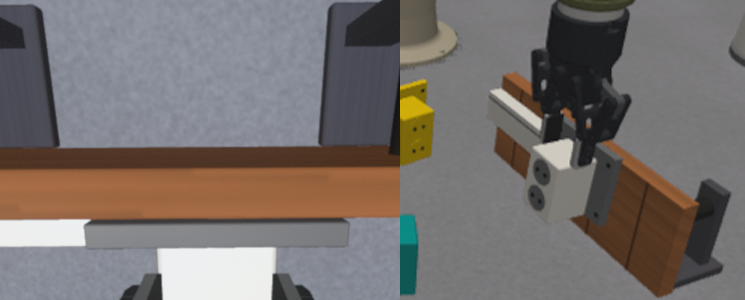

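The pictures show the plate flat on the wood and butted to the trunking end at about (87,233), upright and level. The push is about 10.9 N. Now hold it.

arm_command --steps '[[[0,0,0,0,0,0,0],[0,0,0,0,0,0,0],[0,0,0,0,0,0,0],[0,0,0,0,0,0,0],[0,0,0,0,0,0,0],[0,0,0,0,0,0,0],[0,0,0,0,0,0,0],[0,0,0,0,0,0,0]]]'

```text
time_s: 12.15
eef_pos: [593.7, 125.4, 104.5]
ee_rot: [0.002, 0.57, 0.822, -0.0]
force: [6.9, -8.0, -2.6]
grip_width: 0.557
grip_force: 82.9
```

arm_command --steps '[[[0,0,0,0,0,0,0],[0,0,0,0,0,0,0],[0,0,0,0,0,0,0],[0,0,0,0,0,0,0],[0,0,0,0,0,0,0],[0,0,0,0,0,0,0],[0,0,0,0,0,0,0],[0,0,0,0,0,0,0]]]'

```text
time_s: 13.15
eef_pos: [593.7, 125.4, 104.5]
ee_rot: [0.002, 0.57, 0.822, -0.0]
force: [6.7, -7.9, -3.3]
grip_width: 0.561
grip_force: 82.9
```

arm_command --steps '[[[0,0,0,0,0,0,0],[0,0,0,0,0,0,0],[0,0,0,0,0,0,0],[0,0,0,0,0,0,0],[0,0,0,0,0,0,0],[0,0,0,0,0,0,0],[0,0,0,0,0,0,0],[0,0,0,0,0,0,0]]]'

```text
time_s: 14.15
eef_pos: [593.6, 125.4, 104.5]
ee_rot: [0.002, 0.57, 0.822, -0.0]
force: [7.5, -7.5, -1.9]
grip_width: 0.556
grip_force: 82.9
```

arm_command --steps '[[[0,0,0,0,0,0,0],[0,0,0,0,0,0,0],[0,0,0,0,0,0,0],[0,0,0,0,0,0,0],[0,0,0,0,0,0,0],[0,0,0,0,0,0,0],[0,0,0,0,0,0,0],[0,0,0,0,0,0,0]]]'

```text
time_s: 15.15
eef_pos: [593.7, 125.4, 104.5]
ee_rot: [0.002, 0.57, 0.822, -0.0]
force: [7.0, -7.7, -3.0]
grip_width: 0.559
grip_force: 82.9
```

```bash
python3 m.py && python3 -c "
from rig import *
print(finish_job())"
```

```text
15.15 moved [ 60.1 -25.3  86.3] F tool [-9.7  3.8  3. ] tq [-0.9  -1.89  0.16] rot [-0.0033 -0.0047  0.002 ]
the job is handed in; nothing more can be done
None
```

I handed the job in at 15 s with the socket butted to the trunking end, flat on the wood and held with a steady push of about 10 N for over 4 s; the judge gave no verdict back.

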